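Unbolt and open the large topping box

ROBOT

A 7-joint arm with a two-finger parallel gripper is mounted at the origin on a cart in front of the work surface, level with it; the furniture and walls round the work are solid. World frame = base frame: x ahead of the robot, y to its left, z up, the work surface at z = 0. Lengths are in m, angles in rad, forces in N, time in s.
With the tool pointing down it reaches from about 0.4 to 0.925 m from the base axis. Payload 4.1 kg.
Tool frame: the origin (TCP) lies on the centre line of the jaws, within the pads' length; the fingertips stand 8 mm ahead of it and the grasp point (between the pads) lies 11 mm behind it; z points along the fingers, y is the direction in which the jaws open and shut (so a half turn about z gives the same grasp; the last joint's range is limited). The gripper opens to 85 mm and grips with 20 to 120 N. Pads are 22 mm wide; open, the fingers measure 114 mm over their backs; the gripper's body (76 mm by 85 mm) begins 54 mm behind the grasp point. The pads swing forward as they close: fully open they stand 13 mm farther back than shut.
Start: joints at [1.202, 0.398, 0.045, 1.537, -0.019, 1.207, -0.051], TCP at [0.173, -0.627, 0.216] pointing down, gripper open.
Joint ranges: [-2.82, 2.82], [-0.49, 2.23], [-1.37, 1.46], [0, 2.46], [-1.36, 4.5], [0.23, 2], [-2.94, 2.94]. Speed limits (rad/s): [2.57, 2.57, 3.14, 3.14, 3.14, 3.14, 3.14].

INTERFACE

Orientations are given as a 3x3 rotation matrix whose columns are the frame's x, y, z axes.
In Python, from rig import read_state, get_image, sign_off gives the robot as it stands. The module is installed in compiled form; this text tells all that it offers.
- The arm moves only by the tool arm_command, never from a script. Its argument "rows" is a list of rows, each a list of 6 numbers: the shift along the world's x, y, z in m, then the turn, a rotation vector about the world's x, y, z in rad. A call has 1 to 8 rows; each row is the pose to reach, as a shift and turn from the pose commanded when the call began; what a row does not reach only later rows make up. A row lasts 1/12 s, in which the tool goes at most 41.7 mm and 7.16 degrees, less where a joint would pass 70% of its speed; a pose out of reach is approached as far as the arm can. A call with a gripper value outside its range is refused whole. "hand" is the finger opening in m, from 0 to 0.0854, set as the call begins (left out, the last holds). The fingers move at their own pace and stop on an object; "force" is the grip in N (left out, the last holds). Time passes only in rows, so rows that repeat a pose let the fingers close. It gives the time, the measured TCP pose, the force and the opening at its end, in the units of the state.
- read_state(): the state, without advancing time (a new reading comes with each control period).
- get_image(name): name is "scene" or "side" or "wrist"; returns a dict with "color" (480x640x3 uint8, blue, green, red), "z_map" (480x640 float32, m along the optical axis (not along the pixel's ray), 0 where there is no reading), "intrinsics" (3x3 intrinsics, pixels), "R" (3x3) and "t" (3): a world point X has camera coordinates R X + t. Camera axes: x right, y down, z forward; pixel columns grow to the right and rows downward; lengths in m; the calibration is good to about 2 mm. A picture is of the moment at which its call begins.
- sign_off(): hands the job in, once; it reports no verdict.
The state is a dict: "t": time; "joint_pos": joint angles; "joint_velocities": joint speeds; "joint_torque": joint torques, N m; "position": TCP position; "orientation": TCP orientation; "contact_force": force on the tool from outside, world axes, zero at the start; "moment": the same for the moment, N m; "gripper_width": finger opening in m.
Only numpy, scipy, OpenCV 4.12 (cv2) and the standard library are available. Lean on these libraries where they do the work, as an engineer would, in place of code of your own. Each camera call takes 0.05 s, during which the arm holds its last target.

TASK

Open the larger of the two steel topping boxes for service: draw its bolt all the way back, then slide its lid fully open, and let go with the bolt left drawn. Leave the smaller box bolted and shut.

Things in the scene. Friction and masses are not known exactly. Their poses are not given: they have to be found in the camera images.
- large_box: The LARGE topping box, fixed, steel, 135 mm (x) x 210 mm (y), rim 80 mm above the table. Origin: centre of its underside; z up, x away from the robot, y to the left along its length. A fixed cover closes its +y half, a sliding lid its -y half; a cross bolt sits on its -x side, facing the robot, 15 mm to -y of the middle.
- large_box_bolt_knob (a point): Grasp point on the large box's round upright dark steel bolt knob, 14 to 18 mm across, 98 to 140 mm above the table; point on its axis at 124 mm. Axes as the box's. The bolt draws back along -x, towards the robot. On the box side stands the bolt's guide, 103 mm high, its near face 22 mm from the knob's axis when shut; under the knob is a bracket at 89 mm.
- large_box_bolt (a joint): Travel of the large box's bolt in m: 0 fully shut (its tongue stands between two lugs on the lid and holds the lid), 0.028 fully drawn against its stop; the lid is free from 0.016 on. Starts within 5 mm of shut. Moves with about 2 N and stays where it is left.
- large_box_lid_grip (a point): Grasp point of the upright black grip on the large box's sliding lid: a block 40 mm along x, 12 mm along y, 87 to 122 mm above the table; point at its centre, 106 mm high, 85 mm to -y of the box's middle when shut. Axes as the box's. The lid slides along +y, over the fixed cover. Lid face at 87 mm, rails beside it at 89 mm.
- large_box_lid (a joint): Travel of the large box's lid in m: 0 shut, 0.080 fully open against its stop. Moves with about 2 N once the bolt is drawn, and stays where it is left.
- small_box_lid_grip (a point): The like grip on the lid of the SMALL topping box (105 x 150 mm, 62 mm high to its rim, built the same way), which must stay shut; point at 88 mm above the table, 55 mm from the middle of that box towards its -y end.
- small_box_bolt (a joint): Travel of the small box's bolt in m, 0 shut, 0.028 drawn; to be left alone. Starts within 5 mm of shut.
- small_box_lid (a joint): Travel of the small box's lid in m, 0 shut, 0.050 open; to be left alone.

How it is judged:
On the way, in this order (a step that is already met when the one before it is completed fails the run):
1. the large box's bolt is drawn back while its lid is still shut (value of joint large_box_bolt above 0.018 m and value of joint large_box_lid below 0.012 m), for 0.2 s.
2. the large box's lid is slid open (value of joint large_box_lid above 0.066 m), for 0.2 s.
At the end, for the whole second after the job is handed in: The large box's lid is open by more than 66 of its 80 mm and its bolt drawn by more than 18 of its 28 mm; the small box's lid is within 10 mm and its bolt within 12 mm of shut (value of joint large_box_lid above 0.066 m and value of joint large_box_bolt above 0.018 m and value of joint small_box_lid below 0.01 m and value of joint small_box_bolt below 0.012 m); the robot touches nothing.
It fails at once if the small box is unbolted or opened (value of joint small_box_lid above 0.01 m or value of joint small_box_bolt above 0.012 m).
It also fails if it takes over 37 s, if anything falls off the work surface, if the arm or the gripper's body presses on something with over 40 N, if the wrist force passes 120 N, or if a joint passes its speed limit or range.

## Working session

There is one attempt and no reset: what is moved stays moved. The work goes in short steps, Python scripts to look and compute and a tool call to move; the robot and the scene stay as the last step left them, time stands still between calls to the robot, and variables do not carry over. Pictures are saved under pics/ and viewed, and the job is handed in when it is done.

Besides the shell and the picture viewer there is one more tool, called after "Emit:" as name([rows], argument=value, ...), one row to a line, values as JSON. arm_command: Moves the arm, as the interface text tells. Its arguments: {"type":"object","properties":{"rows":{"type":"array","items":{"type":"array","items":{"type":"number"}}},"hand":{"type":"number"},"force":{"type":"number"}},"required":["rows"]}

```bash
mkdir -p pics; python3 - <<'E'
from rig import *
import cv2,numpy as np,pickle
s=read_state();print({k:np.round(v,3).tolist() for k,v in s.items()})
d={}
for n in("scene","side"):
    im=get_image(n);d[n]=im;cv2.imwrite(f"pics/{n}0.png",im["color"]);print(n,im["intrinsics"].tolist(),(-im["R"].T@im["t"]).round(3),im["R"].round(3).tolist())
pickle.dump(d,open("d0.pkl","wb"))
E
```

```text
{'t': 0.0, 'joint_pos': [1.202, 0.399, 0.045, 1.538, -0.019, 1.207, -0.051], 'joint_velocities': [0.002, 0.001, 0.0, -0.0, -0.001, 0.0, 0.001], 'joint_torque': [-0.0, -47.512, 1.364, -25.422, 0.011, 0.009, -0.0], 'position': [0.173, -0.626, 0.215], 'orientation': [[0.964, 0.267, -0.001], [0.267, -0.964, 0.002], [-0.0, -0.002, -1.0]], 'contact_force': [-0.72, 0.687, -0.682], 'moment': [0.023, -0.065, 0.05], 'gripper_width': 0.086}
scene [[533.2379839083837, 0.0, 311.1782313209968], [0.0, 533.2379839083837, 230.93492828211734], [0.0, 0.0, 1.0]] [-0.015  0.595  0.518] [[-0.793, -0.61, 0.002], [-0.255, 0.328, -0.91], [0.554, -0.722, -0.416]]
side [[507.90838987538757, 0.0, 323.4450440218463], [0.0, 507.90838987538757, 239.7990979647995], [0.0, 0.0, 1.0]] [0.214 0.619 0.669] [[-0.915, -0.403, -0.006], [-0.23, 0.535, -0.813], [0.331, -0.743, -0.582]]
```

View pics/scene0.png

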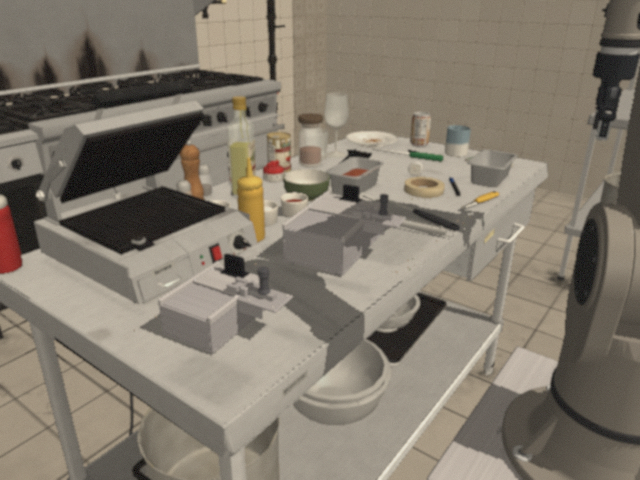

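View pics/side0.png

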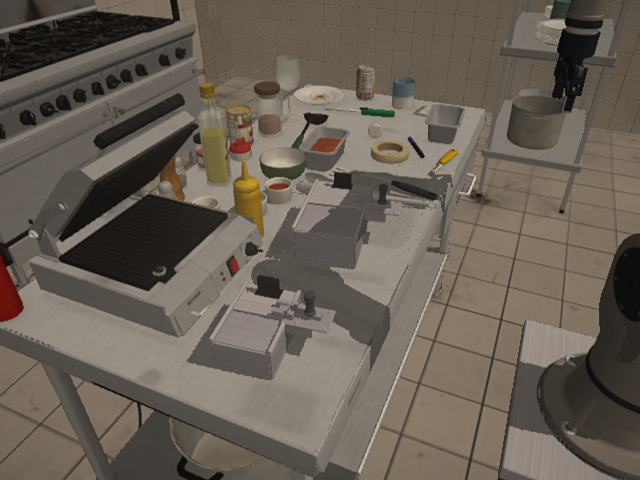

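Two boxes: one nearer the camera (side ~ (265,330)), one farther (~(335,220)). The black grips are at about (268,285) and (342,180), the knobs at (309,303) and (382,192). I'll measure both next.

```bash
cat > h.py <<'E'
import numpy as np,cv2,pickle
def cloud(im):
    K=im["intrinsics"];z=im["z_map"];v,u=np.mgrid[:480,:640]
    c=np.stack([(u-K[0,2])*z/K[0,0],(v-K[1,2])*z/K[1,1],z],-1)
    P=(c-im["t"])@im["R"]; P[z==0]=np.nan
    return P
def ray(im,u,v,h):
    K=im["intrinsics"];d=im["R"].T@np.array([(u-K[0,2])/K[0,0],(v-K[1,2])/K[1,1],1]);o=-im["R"].T@im["t"]
    return o+d*(h-o[2])/d[2]
E
python3 - <<'E'
from h import *
d=pickle.load(open("d0.pkl","rb"))
for n,im in d.items():
    P=cloud(im);g=im["color"].max(2)
    z=P[...,2]
    m=((g<70)&(z>.06)&(z<.16)&(P[...,0]<.85)&(P[...,0]>.3)).astype(np.uint8)
    k,l,st,c=cv2.connectedComponentsWithStats(m)
    for i in range(1,k):
        if st[i,4]>25:
            q=P[l==i];print(n,st[i].tolist(),np.nanmedian(q,0).round(3),np.nanmin(q,0).round(3),np.nanmax(q,0).round(3))
im=d["side"];cv2.imwrite("pics/c1.png",cv2.resize(im["color"][160:385,190:470],None,fx=2.6,fy=2.6,interpolation=cv2.INTER_CUBIC))
E
```

```text
scene [341, 185, 19, 17, 240] [ 0.59  -0.335  0.105] [ 0.568 -0.348  0.089] [ 0.611 -0.326  0.122]
scene [379, 195, 8, 20, 120] [ 0.477 -0.285  0.119] [ 0.471 -0.367  0.09 ] [ 0.532 -0.28   0.141]
scene [92, 198, 133, 55, 2850] [0.796 0.03  0.098] [ 0.748 -0.124  0.087] [0.85  0.134 0.104]
scene [222, 255, 26, 22, 396] [0.575 0.04  0.086] [0.558 0.023 0.071] [0.601 0.05  0.105]
scene [258, 271, 9, 20, 60] [0.485 0.07  0.107] [0.48  0.065 0.084] [0.491 0.073 0.12 ]
side [393, 82, 5, 9, 31] [ 0.694 -1.076  0.074] [ 0.684 -1.093  0.062] [ 0.706 -1.068  0.087]
side [332, 172, 21, 18, 282] [ 0.59  -0.333  0.102] [ 0.567 -0.35   0.084] [ 0.613 -0.32   0.123]
side [377, 184, 11, 21, 157] [ 0.478 -0.283  0.12 ] [ 0.47  -0.295  0.093] [ 0.49  -0.275  0.141]
side [108, 205, 120, 86, 4116] [0.8   0.034 0.097] [ 0.748 -0.121  0.084] [0.85  0.137 0.104]
side [255, 275, 28, 24, 480] [0.577 0.043 0.086] [0.556 0.024 0.068] [0.603 0.054 0.105]
side [304, 291, 11, 26, 195] [0.485 0.071 0.104] [0.478 0.06  0.076] [0.495 0.076 0.123]
```

View pics/c1.png

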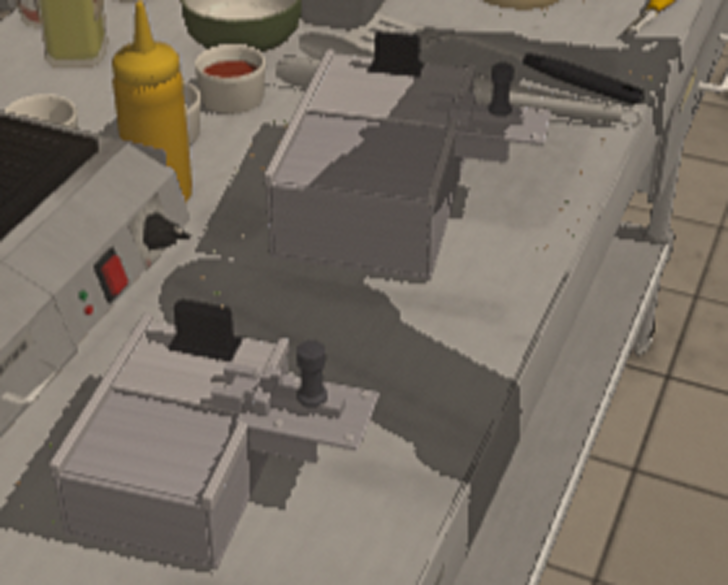

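The larger box is the farther one: its grip top is at 0.122 and its knob top at 0.141. Next I'll get its yaw and the knob axis.

```bash
python3 - <<'E'
from h import *
d=pickle.load(open("d0.pkl","rb"))
pts=[]
for n,im in d.items():
    P=cloud(im);g=im["color"].max(2);x,y,z=P[...,0],P[...,1],P[...,2]
    m=(z>.074)&(z<.094)&(x>.45)&(x<.75)&(y>-.42)&(y<-.08)
    q=P[m];print(n,len(q),np.nanpercentile(q,[1,99],axis=0).round(3).tolist())
    f=cv2.getRotationMatrix2D
    # cover/lid main body excluding bolt: x>.52
    mm=m&(x>.505)
    mm=cv2.morphologyEx(mm.astype(np.uint8),cv2.MORPH_OPEN,np.ones((3,3)))>0
    r=cv2.minAreaRect(P[mm][:,:2].astype(np.float32)*1000);print(r)
    # knob silhouette
    for name,sel in(("knob",(g<75)&(z>.1)&(z<.142)&(x>.455)&(x<.5)&(y>-.31)&(y<-.26)),):
        v,u=np.nonzero(sel)
        for a in range(v.min(),v.max()+1):
            uu=u[v==a]
            print(n,a,uu.min(),uu.max(),np.nanmedian(P[a,uu.min():uu.max()+1],0).round(4))
E
```

```text
scene 3702 [[0.457, -0.355, 0.075], [0.746, -0.088, 0.093]]
((633.72216796875, -223.4237518310547), (265.6805725097656, 258.10711669921875), 8.006772994995117)
scene 195 382 385 [ 0.4796 -0.2866  0.1402]
scene 196 381 386 [ 0.4772 -0.2833  0.1395]
scene 197 381 386 [ 0.4772 -0.2842  0.1372]
scene 198 381 386 [ 0.4762 -0.2825  0.1352]
scene 199 380 386 [ 0.4782 -0.2842  0.1328]
scene 200 380 387 [ 0.4769 -0.2856  0.1304]
scene 201 381 387 [ 0.4756 -0.2851  0.1278]
scene 202 381 387 [ 0.4749 -0.2859  0.1263]
scene 203 381 386 [ 0.4758 -0.2853  0.1239]
scene 204 381 386 [ 0.4772 -0.2864  0.1214]
scene 205 381 386 [ 0.477  -0.2848  0.1191]
scene 206 381 386 [ 0.4776 -0.2864  0.1174]
scene 207 380 386 [ 0.4776 -0.2869  0.114 ]
scene 208 380 386 [ 0.4789 -0.2854  0.1123]
scene 209 380 386 [ 0.4782 -0.2846  0.1104]
scene 210 380 386 [ 0.4767 -0.2863  0.1083]
scene 211 379 386 [ 0.4782 -0.2858  0.1059]
scene 212 379 387 [ 0.4773 -0.2856  0.1042]
scene 213 379 387 [ 0.4757 -0.2841  0.1027]
scene 214 380 386 [ 0.4743 -0.284   0.1002]
side 4182 [[0.457, -0.353, 0.075], [0.746, -0.089, 0.092]]
(
[... 259 characters left out ...]
817  0.1375]
side 188 379 387 [ 0.4771 -0.2821  0.1357]
side 189 379 386 [ 0.4775 -0.2808  0.1338]
side 190 379 386 [ 0.478  -0.2824  0.1302]
side 191 380 386 [ 0.4764 -0.2801  0.1288]
side 192 380 385 [ 0.4778 -0.2826  0.1257]
side 193 380 385 [ 0.4782 -0.2841  0.1222]
side 194 380 385 [ 0.4786 -0.2833  0.1196]
side 195 380 385 [ 0.4778 -0.2842  0.1175]
side 196 379 385 [ 0.4787 -0.2833  0.1155]
side 197 379 385 [ 0.4783 -0.2822  0.1133]
side 198 379 385 [ 0.4782 -0.2835  0.1104]
side 199 379 385 [ 0.478  -0.2822  0.1083]
side 200 378 386 [ 0.4782 -0.2835  0.1053]
side 201 378 386 [ 0.4783 -0.2827  0.1023]
side 202 378 385 [ 0.4781 -0.2809  0.1016]
side 203 380 384 [ 0.4759 -0.2805  0.1009]
```

```bash
python3 - <<'E'
from h import *
d=pickle.load(open("d0.pkl","rb"))
for n,im in d.items():
    P=cloud(im);x,y,z=P[...,0],P[...,1],P[...,2]
    # +y end face
    def comps(lo,hi,xr,yr):
        m=(z>lo)&(z<hi)&(x>xr[0])&(x<xr[1])&(y>yr[0])&(y<yr[1]); return P[m]
    q=comps(.02,.065,(.5,.68),(-.25,-.10))
    q=q[np.abs(q[:,1]-np.median(q[:,1]))<.03]
    for _ in range(3):
        c=np.polyfit(q[:,0],q[:,1],1);r=q[:,1]-np.polyval(c,q[:,0]);q=q[np.abs(r)<max(.004,2*r.std())] if True else q
    print(n,"+y face",len(q),c,"yaw deg",np.degrees(np.arctan(c[0])),q[:,0].min(),q[:,0].max(),r.std())
    # black grip faces
    g=im["color"].max(2);q=P[(g<70)&(z>.092)&(z<.118)&(x>.56)&(x<.62)&(y>-.36)&(y<-.31)]
    c=np.polyfit(q[:,0],q[:,1],1);print(" grip",len(q),np.degrees(np.arctan(c[0])),np.median(q,0),np.percentile(q[:,0],[2,98]))
    # small box +y face
    q=comps(.02,.055,(.48,.65),(.1,.25));q=q[np.abs(q[:,1]-np.median(q[:,1]))<.03]
    c=np.polyfit(q[:,0],q[:,1],1);print(" small",len(q),c,np.degrees(np.arctan(c[0])))
im=d["side"]
cv2.imwrite("pics/c2.png",cv2.resize(im["color"][160:270,280:420],None,fx=5,fy=5,interpolation=cv2.INTER_CUBIC))
E
```

```text
scene +y face 1127 [ 0.18863539 -0.25985438] yaw deg 10.682485971974078 0.5000956440896672 0.6250700213352883 0.0014803220284060642
 grip 177 11.368515575300151 [ 0.59010834 -0.33547052  0.10514178] [0.57285174 0.60780776]
 small 1134 [0.23376125 0.03056727] 13.15727206155584
side +y face 1013 [ 0.19142674 -0.2586454 ] yaw deg 10.836844633186075 0.500200985250109 0.6230971756444174 0.0014528627366158597
 grip 175 11.130304069517278 [ 0.59058273 -0.33331079  0.10566738] [0.57312193 0.60946779]
 small 929 [0.19178207 0.05754292] 10.856482168351725
```

View pics/c2.png

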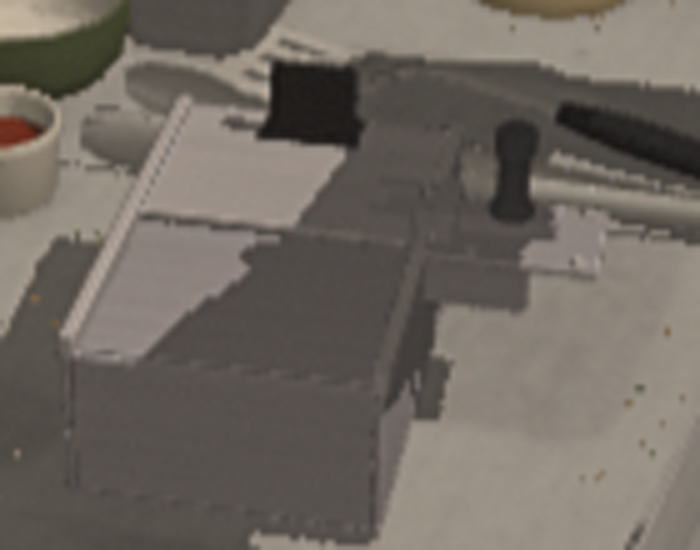

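The large box's yaw is about 10.8°, so ex = (.982, .187). Its knob axis is at about (.4805, -.291) and its grip centre at about (.5915, -.340). These agree with the box geometry, which puts the knob at y' = -16 mm. I'm moving above the knob, turning the tool by -0.082 rad about z.

Emit:
arm_command([
  [0.02,0.022,0.005,0,0,-0.01],
  [0.045,0.049,0.01,0,0,-0.02],
  [0.07,0.076,0.015,0,0,-0.03],
  [0.095,0.104,0.015,0,0,-0.04],
  [0.12,0.131,0.015,0,0,-0.05],
  [0.145,0.158,0.015,0,0,-0.06],
  [0.17,0.186,0.015,0,0,-0.07],
  [0.195,0.213,0.015,0,0,-0.082],
], hand=0.05, force=40)

```text
t: 0.77
position: [0.369, -0.4116, 0.2303]
orientation: [[0.982, 0.186, -0.0], [0.186, -0.982, 0.0], [-0.0, -0.0, -1.0]]
contact_force: [-0.1, -0.1, -0.1]
gripper_width: 0.05
```

Emit:
arm_command([
  [0.023,0.025,0,0,0,0],
  [0.046,0.05,0,0,0,0],
  [0.07,0.076,0,0,0,0],
  [0.093,0.101,0,0,0,0],
  [0.112,0.123,0,0,0,0],
  [0.1125,0.123,0,0,0,0],
  [0.1125,0.123,0,0,0,0],
])

```text
t: 1.35
position: [0.4819, -0.2883, 0.2302]
orientation: [[0.981, 0.192, -0.0], [0.192, -0.981, 0.001], [-0.0, -0.001, -1.0]]
contact_force: [-0.4, -0.9, -0.3]
gripper_width: 0.05
```

```bash
python3 - <<'E'
from rig import *
import cv2,numpy as np,pickle
s=read_state();print({k:np.round(v,3).tolist() for k,v in s.items()})
im=get_image("wrist");pickle.dump(im,open("w1.pkl","wb"));cv2.imwrite("pics/w1.png",im["color"])
E
```

```text
{'t': 1.35, 'joint_pos': [0.621, 0.235, -0.188, 1.728, 0.046, 1.185, -0.958], 'joint_velocities': [0.038, -0.003, 0.058, 0.008, 0.02, 0.004, 0.005], 'joint_torque': [-1.752, -38.42, -2.077, -25.385, -0.247, -0.05, -0.043], 'position': [0.482, -0.288, 0.23], 'orientation': [[0.981, 0.192, -0.0], [0.192, -0.981, 0.001], [-0.0, -0.001, -1.0]], 'contact_force': [-0.39, -0.876, -0.349], 'moment': [0.03, -0.01, -0.012], 'gripper_width': 0.05}
```

View pics/w1.png

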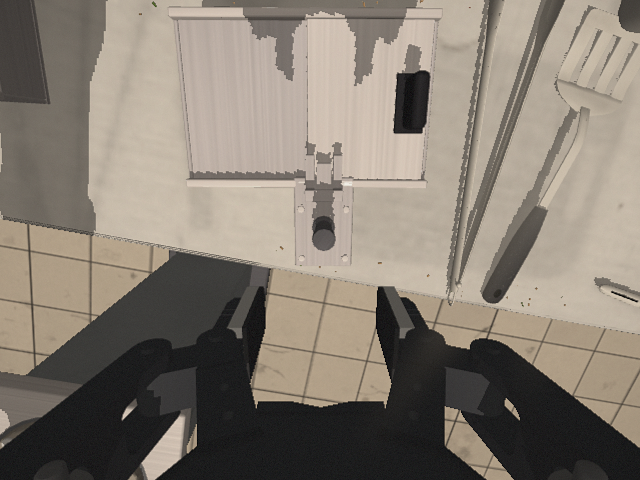

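The wrist view shows the box aligned with the tool, the knob at about (324,235), the grip at (411,102), and the tongue between the lugs. I'll refine both positions from this view.

```bash
python3 - <<'E'
from h import *
im=pickle.load(open("w1.pkl","rb"));P=cloud(im);g=im["color"].max(2);z=P[...,2]
v,u=np.mgrid[:480,:640]
for n,lo,hi,b in(("knob",.134,.146,(300,350,205,260)),("grip",.117,.127,(380,440,60,140))):
    m=(z>lo)&(z<hi)&(u>b[0])&(u<b[1])&(v>b[2])&(v<b[3])
    q=P[m];print(n,m.sum(),np.median(q,0),np.percentile(q,[2,98],axis=0).round(4).tolist(),u[m].min(),u[m].max(),v[m].min(),v[m].max())
    r=cv2.minAreaRect((q[:,:2]*1000).astype(np.float32));print(r)
for a,b in(((187,184),(426,184)),((172,10),(440,10))):
    A=ray(im,*a,.089);B=ray(im,*b,.089);print(A,B,np.degrees(np.arctan2(*(B-A)[:2])))
E
```

```text
knob 430 [ 0.48067358 -0.29041565  0.1388875 ] [[0.4722, -0.2983, 0.135], [0.4881, -0.2826, 0.1406]] 312 335 227 250
((479.9112548828125, -290.55224609375), (17.41716957092285, 17.058603286743164), 54.83439636230469)
grip 920 [ 0.59189867 -0.3395664   0.12099684] [[0.5735, -0.3473, 0.1175], [0.61, -0.3327, 0.1229]] 410 429 70 128
((592.1729125976562, -340.4327087402344), (39.74032974243164, 12.561405181884766), 10.576094627380371)
[ 0.49189386 -0.16769688  0.089     ] [ 0.53154084 -0.37137608  0.089     ] 168.98488716219413
[ 0.62171917 -0.14566331  0.089     ] [ 0.66044568 -0.34540803  0.089     ] 169.02762255004845
```

The knob is at (.480, -.2905), which is where the tool is commanded. Descending 0.116 so the TCP is at z = .115.

Emit:
arm_command([
  [0,0,-0.015,0,0,0],
  [0,0,-0.035,0,0,0],
  [0,0,-0.055,0,0,0],
  [0,0,-0.075,0,0,0],
  [0,0,-0.095,0,0,0],
  [0,0,-0.11,0,0,0],
  [0,0,-0.116,0,0,0],
  [0,0,-0.116,0,0,0],
])

```text
t: 2.07
position: [0.4785, -0.2914, 0.113]
orientation: [[0.983, 0.184, -0.004], [0.184, -0.983, 0.001], [-0.003, -0.002, -1.0]]
contact_force: [-0.4, 1.1, -0.1]
gripper_width: 0.05
```

Emit:
arm_command([
  [0,0,0,0,0,0],
  [0,0,0,0,0,0],
  [0,0,0,0,0,0],
  [0,0,0,0,0,0],
  [0,0,0,0,0,0],
  [0,0,0,0,0,0],
], hand=0, force=40)

```text
t: 2.57
position: [0.4814, -0.2908, 0.1161]
orientation: [[0.982, 0.187, 0.001], [0.187, -0.982, -0.001], [0.001, 0.001, -1.0]]
contact_force: [-1.6, 1.4, 6.4]
gripper_width: 0.0152
```

Knob gripped at 15 mm. Drawing along -ex.

Emit:
arm_command([
  [-0.003,-0.0006,0,0,0,0],
  [-0.007,-0.0013,0,0,0,0],
  [-0.011,-0.0021,0,0,0,0],
  [-0.015,-0.0028,0,0,0,0],
  [-0.018,-0.0034,0,0,0,0],
  [-0.02,-0.0038,0,0,0,0],
  [-0.02,-0.0038,0,0,0,0],
])

```text
t: 3.15
position: [0.4616, -0.2945, 0.116]
orientation: [[0.982, 0.187, 0.003], [0.187, -0.982, -0.001], [0.002, 0.001, -1.0]]
contact_force: [1.1, 1.7, 6.5]
gripper_width: 0.0154
```

Emit:
arm_command([
  [-0.002,-0.0004,0,0,0,0],
  [-0.004,-0.0008,0,0,0,0],
  [-0.006,-0.0011,0,0,0,0],
  [-0.0065,-0.0012,0,0,0,0],
  [-0.0065,-0.0012,0,0,0,0],
  [-0.0065,-0.0012,0,0,0,0],
])

```text
t: 3.65
position: [0.4555, -0.2957, 0.116]
orientation: [[0.982, 0.187, 0.003], [0.187, -0.982, -0.001], [0.003, 0.002, -1.0]]
contact_force: [1.3, 2.0, 7.4]
gripper_width: 0.0153
```

Emit:
arm_command([
  [-0.001,-0.0002,0,0,0,0],
  [-0.002,-0.0004,0,0,0,0],
  [-0.003,-0.0006,0,0,0,0],
  [-0.003,-0.0006,0,0,0,0],
  [-0.003,-0.0006,0,0,0,0],
])

```text
t: 4.07
position: [0.4549, -0.2958, 0.1161]
orientation: [[0.982, 0.188, 0.007], [0.188, -0.982, -0.001], [0.007, 0.003, -1.0]]
contact_force: [4.8, 1.7, 3.9]
gripper_width: 0.0155
```

The stop is reached: force rose and motion ceased. Relaxing, releasing and lifting.

Emit:
arm_command([
  [0.002,0.0004,0,0,0,0],
  [0.0025,0.0005,0,0,0,0],
])

```text
t: 4.23
position: [0.4549, -0.2958, 0.116]
orientation: [[0.982, 0.187, 0.002], [0.187, -0.982, -0.001], [0.002, 0.001, -1.0]]
contact_force: [-0.1, 2.9, 8.7]
gripper_width: 0.0154
```

Emit:
arm_command([
  [0,0,0,0,0,0],
  [0,0,0,0,0,0],
  [0,0,0,0,0,0],
  [0,0,0,0,0,0],
  [0,0,0,0,0,0],
], hand=0.05)

```text
t: 4.65
position: [0.453, -0.2957, 0.1141]
orientation: [[0.982, 0.186, -0.001], [0.186, -0.982, 0.0], [-0.001, -0.0, -1.0]]
contact_force: [-0.3, -0.3, -0.1]
gripper_width: 0.0498
```

Emit:
arm_command([
  [0,0,0.015,0,0,0],
  [0,0,0.035,0,0,0],
  [0,0,0.055,0,0,0],
  [0,0,0.075,0,0,0],
  [0,0,0.09,0,0,0],
  [0,0,0.1,0,0,0],
  [0,0,0.1,0,0,0],
])

```text
t: 5.23
position: [0.4549, -0.2964, 0.2168]
orientation: [[0.982, 0.187, 0.003], [0.187, -0.982, -0.002], [0.003, 0.003, -1.0]]
contact_force: [0.9, 0.7, 0.6]
gripper_width: 0.05
```

```bash
python3 - <<'E'
from rig import *
from h import *
s=read_state();print(s["t"],s["position"],s["gripper_width"],s["contact_force"])
im=get_image("wrist");cv2.imwrite("pics/w2.png",im["color"])
P=cloud(im);z=P[...,2];v,u=np.mgrid[:480,:640]
ex=np.array([.982,.189]);ey=np.array([-.189,.982])
for n,lo,hi,c in(("knob",.134,.146,(.455,-.295)),("grip",.117,.127,(.592,-.34))):
    m=(z>lo)&(z<hi)&(np.hypot(P[...,0]-c[0],P[...,1]-c[1])<.035)
    q=P[m];print(n,m.sum(),np.median(q,0),np.percentile(q,[2,98],axis=0).round(4).tolist())
E
```

```text
5.2333 [ 0.45490546 -0.29639063  0.21675128] 0.05002942175795941 [0.92785993 0.73165267 0.57908836]
knob 469 [ 0.45426454 -0.29549168  0.13885539] [[0.4456, -0.3036, 0.1354], [0.4618, -0.2877, 0.1404]]
grip 1132 [ 0.59182441 -0.33965116  0.12102922] [[0.5733, -0.3472, 0.1176], [0.6096, -0.3327, 0.1229]]
```

View pics/w2.png

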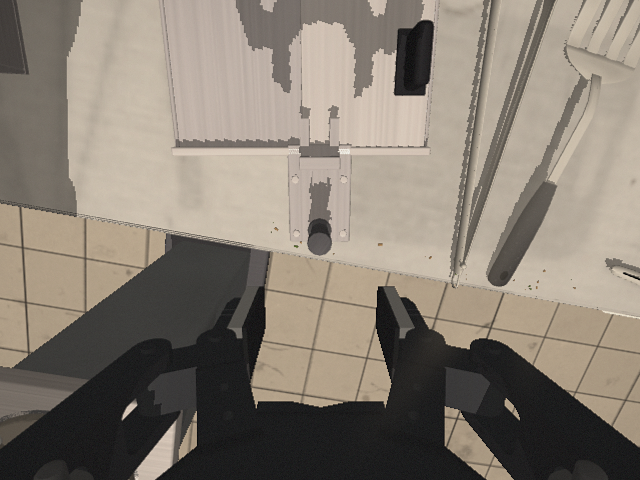

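The bolt is drawn (knob moved 26.7 mm) and the tongue is clear of the lugs. Before moving to the grip I'll check how tall the thin rod beside the box is.

```bash
python3 - <<'E'
from h import *
d=pickle.load(open("d0.pkl","rb"))
w=pickle.load(open("w1.pkl","rb"))
for im in(w,d["side"]):
    P=cloud(im);x,y,z=P[...,0],P[...,1],P[...,2]
    for y0 in np.arange(-.36,-.48,-.01):
        q=z[(abs(y-y0)<.005)&(x>.5)&(x<.68)]
        if len(q): print(round(y0,2),len(q),np.nanpercentile(q,[50,98]).round(3))
E
```

```text
-0.36 851 [0.086 0.089]
-0.37 436 [0.001 0.089]
-0.38 800 [-0.     0.001]
-0.39 1279 [-0.     0.001]
-0.4 1606 [-0.     0.001]
-0.41 1756 [-0.     0.021]
-0.42 2088 [0.    0.025]
-0.43 1607 [0.    0.024]
-0.44 1547 [0.    0.023]
-0.45 1298 [-0.     0.002]
-0.46 2014 [-0.     0.024]
-0.47 1733 [0.011 0.023]
-0.36 50 [0.084 0.089]
-0.37 18 [-0.605  0.088]
-0.38 14 [-0.606 -0.601]
-0.39 11 [-0.605 -0.602]
-0.4 9 [-0.606 -0.603]
-0.41 11 [-0.606 -0.603]
-0.42 15 [-0.607 -0.602]
-0.43 30 [0.013 0.022]
-0.44 57 [0.016 0.024]
-0.45 11 [-0.605  0.015]
-0.46 59 [0.014 0.024]
-0.47 49 [0.012 0.02 ]
```

Emit:
arm_command([
  [0.015,-0.005,0,0,0,0],
  [0.04,-0.013,0,0,0,0],
  [0.065,-0.021,0,0,0,0],
  [0.09,-0.029,0,0,0,0],
  [0.115,-0.037,0,0,0,0],
  [0.132,-0.042,0,0,0,0],
  [0.1385,-0.044,0,0,0,0],
  [0.1385,-0.044,0,0,0,0],
])

```text
t: 5.95
position: [0.5927, -0.339, 0.2122]
orientation: [[0.982, 0.188, -0.003], [0.188, -0.982, 0.002], [-0.002, -0.002, -1.0]]
contact_force: [0.0, -0.2, -0.0]
gripper_width: 0.0502
```

The things beside it are only about 25 mm high. Descending to TCP z ≈ .101 and closing.

Emit:
arm_command([
  [0,0,-0.015,0,0,0],
  [0,0,-0.035,0,0,0],
  [0,0,-0.055,0,0,0],
  [0,0,-0.075,0,0,0],
  [0,0,-0.093,0,0,0],
  [0,0,-0.106,0,0,0],
  [0,0,-0.112,0,0,0],
  [0,0,-0.112,0,0,0],
])

```text
t: 6.62
position: [0.5905, -0.3391, 0.1009]
orientation: [[0.982, 0.187, -0.003], [0.187, -0.982, 0.001], [-0.003, -0.002, -1.0]]
contact_force: [0.3, 0.4, 0.5]
gripper_width: 0.0502
```

Emit:
arm_command([
  [0,0,0,0,0,0],
  [0,0,0,0,0,0],
  [0,0,0,0,0,0],
  [0,0,0,0,0,0],
  [0,0,0,0,0,0],
  [0,0,0,0,0,0],
], hand=0, force=40)

```text
t: 7.12
position: [0.5931, -0.3401, 0.1042]
orientation: [[0.982, 0.187, 0.002], [0.187, -0.982, -0.001], [0.002, 0.002, -1.0]]
contact_force: [-0.3, -0.1, 5.4]
gripper_width: 0.0098
```

Gripped. Sliding along +ey by 78 mm, (-0.0147, 0.0766).

Emit:
arm_command([
  [-0.0008,0.004,0,0,0,0],
  [-0.002,0.0105,0,0,0,0],
  [-0.0035,0.018,0,0,0,0],
  [-0.005,0.026,0,0,0,0],
  [-0.0065,0.034,0,0,0,0],
  [-0.008,0.042,0,0,0,0],
  [-0.0092,0.048,0,0,0,0],
  [-0.0096,0.05,0,0,0,0],
])

```text
t: 7.78
position: [0.5835, -0.2891, 0.1042]
orientation: [[0.982, 0.188, 0.002], [0.188, -0.982, -0.002], [0.002, 0.002, -1.0]]
contact_force: [-0.5, -1.7, 7.0]
gripper_width: 0.0099
```

Emit:
arm_command([
  [-0.0011,0.006,0,0,0,0],
  [-0.0023,0.012,0,0,0,0],
  [-0.0035,0.018,0,0,0,0],
  [-0.0044,0.023,0,0,0,0],
  [-0.0051,0.0265,0,0,0,0],
  [-0.0051,0.0266,0,0,0,0],
  [-0.0051,0.0266,0,0,0,0],
])

```text
t: 8.37
position: [0.5784, -0.2625, 0.1041]
orientation: [[0.982, 0.187, 0.002], [0.187, -0.982, -0.001], [0.002, 0.001, -1.0]]
contact_force: [-0.1, -0.5, 7.8]
gripper_width: 0.0098
```

Emit:
arm_command([
  [-0.0002,0.001,0,0,0,0],
  [-0.0004,0.002,0,0,0,0],
  [-0.0006,0.003,0,0,0,0],
  [-0.0007,0.0035,0,0,0,0],
  [-0.0007,0.0035,0,0,0,0],
])

```text
t: 8.78
position: [0.5783, -0.2621, 0.1042]
orientation: [[0.983, 0.186, 0.004], [0.186, -0.983, -0.005], [0.003, 0.005, -1.0]]
contact_force: [1.0, -3.7, 4.0]
gripper_width: 0.0095
```

The lid moved 79 mm and met its stop. Relaxing, releasing, lifting clear.

Emit:
arm_command([
  [0.0005,-0.0025,0,0,0,0],
  [0.0006,-0.003,0,0,0,0],
])

```text
t: 8.95
position: [0.5783, -0.2622, 0.1041]
orientation: [[0.982, 0.187, 0.002], [0.187, -0.982, -0.0], [0.002, 0.0, -1.0]]
contact_force: [-0.6, -0.4, 9.2]
gripper_width: 0.01
```

Emit:
arm_command([
  [0,0,0,0,0,0],
  [0,0,0,0,0,0],
  [0,0,0,0,0,0],
  [0,0,0,0,0,0],
  [0,0,0,0,0,0],
], hand=0.05)

```text
t: 9.37
position: [0.577, -0.262, 0.102]
orientation: [[0.982, 0.187, -0.001], [0.187, -0.982, 0.001], [-0.001, -0.001, -1.0]]
contact_force: [0.7, -0.4, -0.2]
gripper_width: 0.0501
```

Emit:
arm_command([
  [0,0,0.015,0,0,0],
  [0,0,0.035,0,0,0],
  [0,0,0.055,0,0,0],
  [0,0,0.075,0,0,0],
  [0,0,0.1,0,0,0],
  [0,0,0.12,0,0,0],
  [0,0,0.13,0,0,0],
  [0,0,0.13,0,0,0],
])

```text
t: 10.03
position: [0.5789, -0.263, 0.2352]
orientation: [[0.982, 0.187, 0.004], [0.187, -0.982, -0.002], [0.004, 0.003, -1.0]]
contact_force: [0.0, -0.0, 0.1]
gripper_width: 0.0503
```

```bash
python3 - <<'E'
from rig import *
from h import *
s=read_state();print(s["t"],s["position"],s["gripper_width"],s["contact_force"])
im=get_image("side");cv2.imwrite("pics/s3.png",im["color"])
P=cloud(im);g=im["color"].max(2);z=P[...,2]
for n,lo,hi,c in(("knob",.1,.142,(.453,-.29)),("grip",.092,.124,(.577,-.26)),("sgrip",.075,.106,(.577,.043)),("sknob",.085,.125,(.485,.07))):
    m=(g<75)&(z>lo)&(z<hi)&(np.hypot(P[...,0]-c[0],P[...,1]-c[1])<.035)
    q=P[m];print(n,m.sum(),np.median(q,0).round(4))
E
```

```text
10.0333 [ 0.5789074  -0.26295213  0.2352423 ] 0.05025398540749524 [ 0.01439723 -0.03157369  0.10440763]
knob 139 [ 0.4525 -0.2881  0.1232]
grip 252 [ 0.5754 -0.2552  0.1083]
sgrip 327 [0.5772 0.0426 0.0924]
sknob 180 [0.4845 0.0705 0.1096]
```

View pics/s3.png

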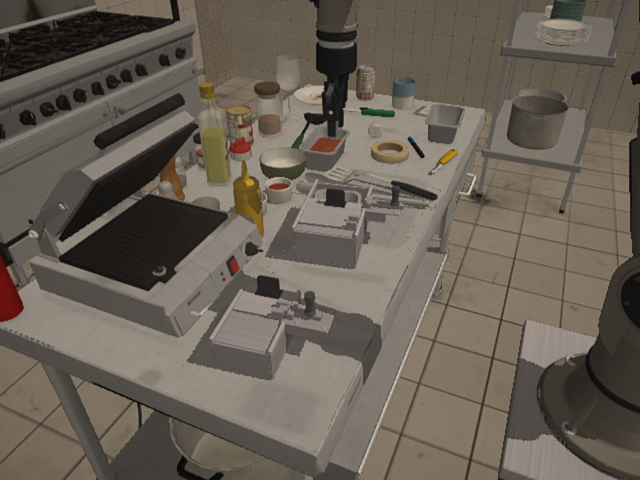

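The large box's grip (335,198) has moved to mid-box, its knob (395,193) is drawn out, the small box is unchanged, and the gripper is clear above. Handing in.

```bash
python3 -c "
from rig import *
print(sign_off())"
```

```text
the job is handed in; nothing more can be done
None
```

The large box is open and its bolt is left drawn. I pulled the bolt back about 27 mm to its stop, then slid the lid about 79 mm to its stop. I then let go and lifted clear, and handed the job in at about 10 s of the 37 s allowed.

My last checks, on the side camera and the arm state, showed:
- **Large box:** the bolt knob was about 26 mm back from where it started. The lid grip was about 79 mm along from its shut position.
- **Small box:** its grip and knob were within 1 mm of where they were first measured, so it is still bolted and shut.
- **Robot:** the gripper was open, about 0.11 m above the lid grip, with contact force near zero.

No check failed or disagreed. The hand-in reports no verdict.

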